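# Meter two shaft collars out of a tin and put the rest on the scale

## Robot

A 6-joint arm with a two-finger parallel gripper is mounted at the origin on a cart in front of the work surface, level with it; the furniture and walls round the work are solid. World frame = base frame: x ahead of the robot, y to its left, z up, the work surface at z = 0. Lengths are in m, angles in rad, forces in N, time in s.
With the tool pointing down it reaches from about 0.25 to 0.725 m from the base axis. Payload 9.7 kg.
Tool frame: the origin (TCP) lies on the mounting face of the last link; the fingertips stand 173 mm ahead of it and the grasp point (between the pads) lies 155 mm ahead of it (manip.tcp_to_tips is the distance from the TCP to the fingertips, in m); z points along the fingers, y is the direction in which the jaws open and shut (so a half turn about z gives the same grasp; the last joint's range is limited). The gripper opens to 85 mm and grips with 20 to 120 N. Pads are 22 mm wide; open, the fingers measure 114 mm over their backs; the gripper's body (76 mm by 85 mm) begins 54 mm behind the grasp point. The pads swing forward as they close: fully open they stand 13 mm farther back than shut.
Start: joints at [-1.182, 0.087, 0.176, 1.66, 0, 1.571], TCP at [0.208, -0.509, 0.405] pointing down, gripper open.
Joint ranges: [-3.13, 3.13], [-0.85, 1.81], [-1.15, 1.24], [-2.2, 2.28], [-1.44, 1.52], [-3.14, 3.14]. Speed limits (rad/s): [2.22, 2.22, 2.57, 3.14, 3.14, 3.14].

## Interface

Orientations are given as [roll, pitch, yaw] about the fixed x, y, z axes, in that order (R = Rz(yaw) Ry(pitch) Rx(roll)).
In Python, from station import manip, viewer, job gives the robot as it stands.
- The arm moves only by the tool apply_moves, never from a script. Its argument "targets" is a list of rows, each an object with "delta_pos": the shift along the tool's x, y, z in mm, a list of three; "spin": the turn about the tool's z in degrees; "claw": the gripper's target within -1 to 1 (fully open at 1, half-way at 0, shut at -1). A call has 1 to 8 rows; each row is the pose to reach, as a shift and turn from the pose commanded when the call began, along the tool's axes at that moment; what a row does not reach only later rows make up. A row lasts 1/12 s, in which the tool goes at most 41.7 mm and 7.16 degrees, less where a joint would pass 70% of its speed; a pose out of reach is approached as far as the arm can. A call with a gripper value outside its range is refused whole. The fingers move at their own pace and stop on an object; "force" is the grip in N (left out, the last holds). Time passes only in rows, so rows that repeat a pose let the fingers close. It gives the time, the measured TCP pose, the force and the opening at its end, in the units of the state.
- manip.get_obs(): the state, without advancing time (a new reading comes with each control period).
- viewer.read_camera(name): name is "scene" or "top"; returns a dict with "image" (480x640x3 uint8, red, green, blue), "depth" (480x640 float32, m along the optical axis (not along the pixel's ray), 0 where there is no reading), "K" (3x3 intrinsics, pixels), "view" (4x4, takes a point from world to camera coordinates). Camera axes: x right, y up, looking along -z (the intrinsics and any distortion apply to the point x, -y, -z); pixel columns grow to the right and rows downward; lengths in m; the calibration is good to about 2 mm. A picture is of the moment at which its call begins.
- job.close_job(): hands the job in, once; it reports no verdict.
Trained networks look in a picture, given as the dict that the camera call returned (one of the last four; its "shot" number tells which), for a name from the list of things; names that differ only in an ending like _2 or _b are one class to them, and where a whole thing is asked for, a point or a joint stands for the part that bears it (a point fixed in the world has none). Each returns a list of dicts, best first, with "score" (0 to 1); they miss things now and then, are a little off and sometimes report something else, mostly with a low value. They report only what shows in the picture. A call takes as long as a camera call.
- viewer.outline_of(picture, target): "pixels" (480x640 bool, what is visible of it) and "extent" ([centre column, centre row, width, height] in pixels, round what is visible of it).
- viewer.place_of(picture, target): "centre" ([column, row] in pixels: a listed point, or the origin of a listed thing).
The state is a dict: "t": time; "joints": joint angles; "joint_vel": joint speeds; "joint_efforts": joint torques, N m; "tool_pos": TCP position; "orientation": TCP orientation; "force": force on the tool from outside, world axes, zero at the start; "torque": the same for the moment, N m; "gripper_width": finger opening in m.
Only numpy, scipy, OpenCV 4.12 (cv2) and the standard library are available. Lean on these libraries where they do the work, as an engineer would, in place of code of your own. Each camera call takes 0.05 s, during which the arm holds its last target. There are 200 camera calls.

## Task

Lift the parts tin by its bar and tip it spout-down over the grey order tray only just far enough that the two collars nearest the spout slide out into the tray; the other two must never leave the tin, and the fingers must not touch the collars. Then bring the tin level and stand it on the middle of the weighing platform with the two collars still in it.

Things in the scene. Friction and masses are not known exactly. Their poses are not given: they have to be found in the camera images.
- tin_bar (a point): Bar handle of the parts tin (narrow open aluminium tin 122 x 36 mm, walls 44 mm high, about 0.25 kg). The black bar crosses over its middle: 14 mm thick (x), 42 mm long (y), 30 mm high; pinch it across the 14 mm. Point: the bar's centre, 74 mm above the tin's underside, 43 mm above the collars. Axes of the tin: -x to its open spout end, +x to its closed end, z up when level.
- tin_spout (a point): Middle of the floor edge at the tin's open spout end, where collars slide out; 58 mm from the bar's centre along the tin's -x and 58 mm below it. Tip this end down to pour. On a slippery day collar 2 starts to slide with the tin tipped about 17 degrees from level, on a rough day about 31; collar 1 goes about 8 degrees sooner and collar 3 about 10 degrees later than collar 2.
- tin_crest (a point): Top of the tin's humped floor, 20 mm above its underside. The floor has four flat facets, each 29 mm long, one collar on each; from the spout back they slope 8 degrees down to the spout, level, 10 degrees up to the spout, 19 degrees up to the spout: the farther back a collar lies, the farther the tin must be tipped before it slides. They leave in single file.
- tray: The order tray: a grey plastic open box, 160 mm (x) by 130 mm (y), 45 mm high, walls and floor about 4 mm, empty, fixed to the table. Origin: centre of its underside, on the table.
- scale_top (a point): The weighing platform: a black base with a square-cornered bright steel plate, 170 mm (x) by 150 mm (y), fixed to the table; a black display unit (32 mm high) stands just beyond it. This point is the centre of the plate's top face, 30 mm above the table; x, y along its sides.
- collar1: Steel shaft collar number 1 counted from the spout: a plain thick ring, 25 mm across, 12 mm bore, 11 mm thick, 35 g, lying flat in the tin on the facet next to the spout. Origin: centre of its lower face; z is its axis.
- collar2: Steel shaft collar number 2 counted from the spout: a plain thick ring, 25 mm across, 12 mm bore, 11 mm thick, 35 g, lying flat in the tin on the level facet. Origin: centre of its lower face; z is its axis.
- collar3: Steel shaft collar number 3 counted from the spout: a plain thick ring, 25 mm across, 12 mm bore, 11 mm thick, 35 g, lying flat in the tin on the 10 degree facet. Origin: centre of its lower face; z is its axis.
- collar4: Steel shaft collar number 4 counted from the spout: a plain thick ring, 25 mm across, 12 mm bore, 11 mm thick, 35 g, lying flat in the tin on the 19 degree facet at the closed end. Origin: centre of its lower face; z is its axis.

How it is judged:
On the way, in this order (a step that is already met when the one before it is completed fails the run):
1. The tin is lifted clear of the table with all four collars in it (height (world z) of tin_bar above 0.095 m and x of collar1 in the frame of tin_bar between -0.058 and 0.06 m and y of collar1 in the frame of tin_bar between -0.016 and 0.016 m and z of collar1 in the frame of tin_bar between -0.074 and -0.02 m and x of collar2 in the frame of tin_bar between -0.058 and 0.06 m and y of collar2 in the frame of tin_bar between -0.016 and 0.016 m and z of collar2 in the frame of tin_bar between -0.074 and -0.02 m and x of collar3 in the frame of tin_bar between -0.058 and 0.06 m and y of collar3 in the frame of tin_bar between -0.016 and 0.016 m and z of collar3 in the frame of tin_bar between -0.074 and -0.02 m and x of collar4 in the frame of tin_bar between -0.058 and 0.06 m and y of collar4 in the frame of tin_bar between -0.016 and 0.016 m and z of collar4 in the frame of tin_bar between -0.074 and -0.02 m), for 0.2 s.
2. The first two collars lie in the order tray while the tin, with the other two still in it, is held up off every surface over the tray (x of collar1 in the frame of tray between -0.08 and 0.08 m and y of collar1 in the frame of tray between -0.065 and 0.065 m and z of each of collar1, collar2 in the frame of tray below 0.043 m and x of collar2 in the frame of tray between -0.08 and 0.08 m and y of collar2 in the frame of tray between -0.065 and 0.065 m and x of collar3 in the frame of tin_bar between -0.058 and 0.06 m and y of collar3 in the frame of tin_bar between -0.016 and 0.016 m and z of collar3 in the frame of tin_bar between -0.074 and -0.02 m and x of collar4 in the frame of tin_bar between -0.058 and 0.06 m and y of collar4 in the frame of tin_bar between -0.016 and 0.016 m and z of collar4 in the frame of tin_bar between -0.074 and -0.02 m and height (world z) of tin_bar above 0.095 m and horizontal distance between tin_bar and tray below 0.16 m), for 0.2 s.
At the end, for the whole second after the job is handed in: Collars 1 and 2 lie inside the order tray; collars 3 and 4 are inside the tin; the tin stands released and level (within 4 degrees) on the weighing platform's plate, its middle within 40 mm of the plate's centre (x of collar1 in the frame of tray between -0.08 and 0.08 m and y of collar1 in the frame of tray between -0.065 and 0.065 m and z of each of collar1, collar2 in the frame of tray below 0.043 m and x of collar2 in the frame of tray between -0.08 and 0.08 m and y of collar2 in the frame of tray between -0.065 and 0.065 m and x of collar3 in the frame of tin_bar between -0.058 and 0.06 m and y of collar3 in the frame of tin_bar between -0.016 and 0.016 m and z of collar3 in the frame of tin_bar between -0.074 and -0.02 m and x of collar4 in the frame of tin_bar between -0.058 and 0.06 m and y of collar4 in the frame of tin_bar between -0.016 and 0.016 m and z of collar4 in the frame of tin_bar between -0.074 and -0.02 m and horizontal distance between tin_bar and scale_top below 0.04 m and z of tin_bar in the frame of scale_top between 0.068 and 0.08 m and angle between tin_bar's own z axis and vertical below 0.07 rad); the robot touches nothing.
It fails at once if The third or fourth collar leaves the tin (not (x of collar3 in the frame of tin_bar between -0.058 and 0.06 m and y of collar3 in the frame of tin_bar between -0.016 and 0.016 m and z of collar3 in the frame of tin_bar between -0.074 and -0.02 m) or not (x of collar4 in the frame of tin_bar between -0.058 and 0.06 m and y of collar4 in the frame of tin_bar between -0.016 and 0.016 m and z of collar4 in the frame of tin_bar between -0.074 and -0.02 m)).
It fails at once if The fingers touch a collar (more than 1 N) (contact force between the fingers and collar1 above 1 N or contact force between the fingers and collar2 above 1 N or contact force between the fingers and collar3 above 1 N or contact force between the fingers and collar4 above 1 N).
It also fails if it takes over 72 s, if anything falls off the work surface, if the arm or the gripper's body presses on something with over 40 N, if the wrist force passes 120 N, or if a joint passes its speed limit or range.

## Working session

There is one attempt and no reset: what is moved stays moved. The work goes in short steps, Python scripts to look and compute and a tool call to move; the robot and the scene stay as the last step left them, time stands still between calls to the robot, and variables do not carry over. Pictures are saved under pics/ and viewed, about 8 in all and at most 12, crops included, and the job is handed in when it is done.

Besides the shell and the picture viewer there is one more tool, called after ">>>" as a command line: name --argument value ..., lists and objects as JSON in quotes. apply_moves: Moves the arm, as the interface text tells. Its arguments: {"type":"object","properties":{"targets":{"type":"array"},"force":{"type":"number"}},"required":["targets"]}

```bash
mkdir -p pics; ls; cat > h.py <<'E'
import numpy as np, cv2
from station import manip, viewer, job
def ray(p,uv):
    K=p["K"];V=np.array(p["view"]);C=np.linalg.inv(V)
    d=np.linalg.inv(K)@[uv[0],uv[1],1.];d=C[:3,:3]@(d*[1,-1,-1]);return C[:3,3],d
def atz(p,uv,z):
    o,d=ray(p,uv);return o+d*(z-o[2])/d[2]
def atdepth(p,uv):
    o,d=ray(p,uv);return o+d*p["depth"][int(round(uv[1])),int(round(uv[0]))]
def proj(p,X):
    c=(np.array(p["view"])@np.r_[X,1])[:3]*[1,-1,-1];q=np.array(p["K"])@c;return q[:2]/q[2]
def cloud(p,m):
    v,u=np.nonzero(m&(p["depth"]>0));K=p["K"];d=p["depth"][v,u]
    c=np.stack([u,v,np.ones_like(u)]).astype(float);c=np.linalg.inv(K)@c*d*np.array([[1],[-1],[-1]])
    C=np.linalg.inv(p["view"]);return (C[:3,:3]@c).T+C[:3,3]
def save(p,n,box=None,s=1):
    im=p["image"][:,:,::-1]
    if box: im=im[box[1]:box[3],box[0]:box[2]]
    cv2.imwrite("pics/"+n,cv2.resize(im,None,fx=s,fy=s,interpolation=cv2.INTER_CUBIC))
E
python3 - <<'E'
from h import *
np.set_printoptions(precision=4,suppress=True)
o=manip.get_obs();print(o["tool_pos"],o["orientation"],o["gripper_width"],o["t"])
ps={}
for c in("scene","top"):
    p=viewer.read_camera(c);ps[c]=p;print(c,np.linalg.inv(p["view"])[:3,3])
    Z=dict(tin_bar=.074,tin_spout=.016,tray=0,scale_top=.03,collar1=.02,collar2=.02,collar3=.02,collar4=.02)
    for n,z in Z.items():
        for r in viewer.place_of(p,n)[:1]: print(n,round(r["score"],2),np.array(r["centre"]),atz(p,r["centre"],z))
    for n in("tin_bar","tray","scale_top"):
        for r in viewer.outline_of(p,n)[:1]:
            X=cloud(p,r["pixels"]);print(n,"ext",r["extent"],np.percentile(X,[1,50,99],axis=0).ravel())
im=np.hstack([cv2.resize(ps[c]["image"][:,:,::-1],(400,300)) for c in("scene","top")])
cv2.imwrite("pics/a.png",np.hstack([im]))
save(ps["scene"],"s.png");save(ps["top"],"t.png")
E
```

```text
pics
[ 0.2085 -0.509   0.404 ] [-3.1403 -0.      0.3888] 0.08536990466657443 0.0
scene [0.0616 0.5214 0.7401]
tin_bar 0.69 [342.  228.4] [ 0.4823 -0.0231  0.074 ]
tin_spout 0.69 [358.8 268.2] [ 0.4216 -0.0038  0.016 ]
tray 0.84 [398.5 196.4] [ 0.4959 -0.2549  0.    ]
collar1 0.58 [335.8 245.4] [ 0.4943 -0.0196  0.02  ]
collar2 0.58 [335.8 245.4] [ 0.4943 -0.0196  0.02  ]
collar3 0.58 [335.8 245.4] [ 0.4943 -0.0196  0.02  ]
collar4 0.58 [335.8 245.4] [ 0.4943 -0.0196  0.02  ]
tin_bar ext [342.6, 247.6, 45.1, 56.8] [ 0.4175 -0.048   0.0022  0.4734 -0.0101  0.0357  0.538   0.0188  0.09  ]
tray ext [404.2, 192.6, 92.3, 68.0] [ 0.4061 -0.3291  0.0011  0.4932 -0.2672  0.0153  0.574  -0.1836  0.046 ]
scale_top ext [229.2, 333.9, 130.4, 106.8] [0.4147 0.1863 0.0101 0.4936 0.2685 0.0301 0.5858 0.3395 0.0329]
top [0.3617 0.0057 1.0555]
tin_bar 0.79 [314.2 257.2] [ 0.4821 -0.021   0.074 ]
tray 0.67 [422.6 251.6] [ 0.4992 -0.2558  0.    ]
scale_top 0.74 [173.6 251.1] [0.5051 0.2672 0.03  ]
collar1 0.53 [319.  240.6] [ 0.5236 -0.0333  0.02  ]
collar2 0.53 [319.  240.6] [ 0.5236 -0.0333  0.02  ]
collar3 0.53 [319.  240.6] [ 0.5236 -0.0333  0.02  ]
collar4 0.53 [319.  240.6] [ 0.5236 -0.0333  0.02  ]
tin_bar ext [313.1, 262.1, 33.7, 64.3] [ 0.4208 -0.0477  0.0015  0.473  -0.0129  0.0435  0.5381  0.0162  0.0912]
tray ext [427.1, 252.8, 72.5, 86.7] [ 0.409  -0.3272 -0.0007  0.4938 -0.2627  0.0046  0.5745 -0.1856  0.0466]
scale_top ext [176.7, 252.6, 78.7, 98.4] [0.4156 0.1862 0.0244 0.4996 0.263  0.0294 0.5872 0.3384 0.0337]
```

View pics/s.png

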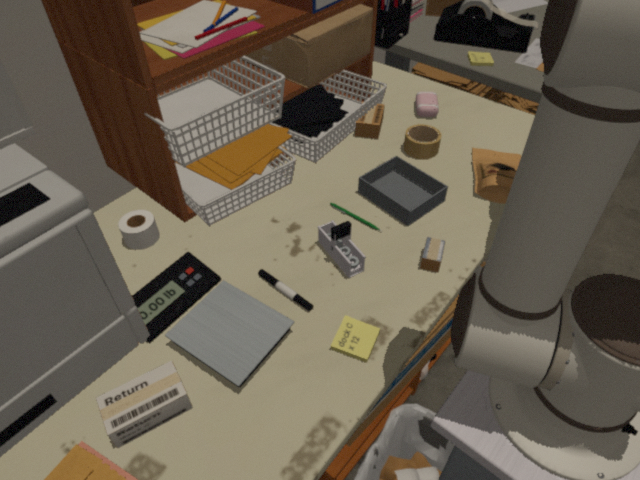

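View pics/t.png

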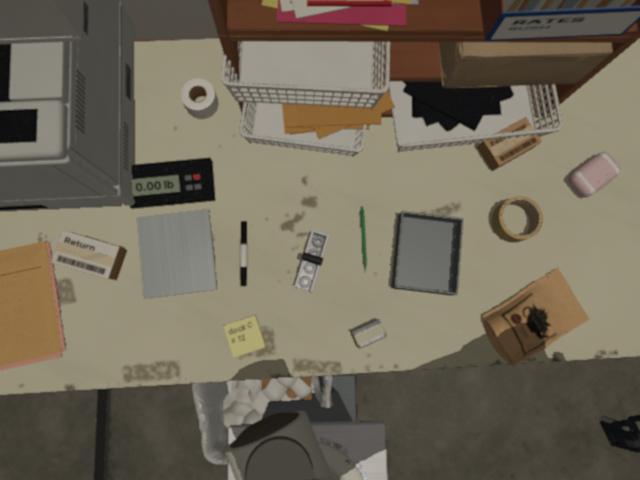

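```bash
python3 - <<'E'
from h import *
np.set_printoptions(precision=4,suppress=True)
P=[viewer.read_camera(c) for c in("scene","top")]
for n in("tin_bar","tray","scale_top"):
    for p in P:
        r=viewer.outline_of(p,n)[0];X=cloud(p,r["pixels"])
        lo,hi={"tin_bar":(.07,.1),"tray":(.04,.05),"scale_top":(.025,.031)}[n]
        Y=X[(X[:,2]>lo)&(X[:,2]<hi)];(c,s,a)=cv2.minAreaRect(Y[:,:2].astype(np.float32)*1000);print(n,c,s,a)
        if n=="tin_bar":
            Y=X[(X[:,2]>.036)&(X[:,2]<.05)];print("tinrim",cv2.minAreaRect(Y[:,:2].astype(np.float32)*1000))
E
```

```text
tin_bar (478.6968688964844, -15.714971542358398) (42.04746627807617, 16.109193801879883) 71.10820770263672
tinrim ((479.1042785644531, -14.709320068359375), (41.159629821777344, 122.94822692871094), 72.81172180175781)
tin_bar (479.16802978515625, -15.717323303222656) (40.43662643432617, 14.70815658569336) 73.17710876464844
tinrim ((479.7333068847656, -15.802806854248047), (37.936466217041016, 120.18147277832031), 71.745361328125)
tray (492.0416259765625, -257.16156005859375) (134.73838806152344, 162.177490234375) 81.87027740478516
tray (491.86712646484375, -256.88568115234375) (130.52215576171875, 159.3929901123047) 82.32493591308594
scale_top (501.8695068359375, 262.1501770019531) (171.99514770507812, 151.15672302246094) 6.517952919006348
scale_top (501.5276184082031, 263.41363525390625) (170.49606323242188, 150.59947204589844) 6.524519920349121
```

The pictures show the tin at about (313,262) in the top view, with its spout towards the robot. The tray is at (427,252) and the plate at (177,252). The tool can only shift and spin, so I'll grip the bar across its ends as a pivot. Pressing the closed end's underside on the tray's far wall will then tip the tin.

>>> apply_moves --targets '[{"delta_pos":[220,-177,60],"spin":20,"claw":1},{"delta_pos":[220,-177,60],"spin":20,"claw":1},{"delta_pos":[220,-177,60],"spin":20,"claw":1},{"delta_pos":[220,-177,60],"spin":20,"claw":1},{"delta_pos":[220,-177,60],"spin":20,"claw":1},{"delta_pos":[220,-177,60],"spin":20,"claw":1},{"delta_pos":[220,-177,60],"spin":20,"claw":1},{"delta_pos":[220,-177,60],"spin":20,"claw":1}]' --force 25

```text
t: 2.27
tool_pos: [0.3469, -0.2569, 0.3435]
orientation: [-3.139, 0.0, 0.045]
force: [-0.5, -1.0, -0.6]
gripper_width: 0.0855
```

>>> apply_moves --targets '[{"delta_pos":[144,-240,40],"spin":20.3,"claw":1},{"delta_pos":[144,-240,40],"spin":20.3,"claw":1},{"delta_pos":[144,-240,40],"spin":20.3,"claw":1},{"delta_pos":[144,-240,40],"spin":20.3,"claw":1},{"delta_pos":[144,-240,40],"spin":20.3,"claw":1},{"delta_pos":[144,-240,40],"spin":20.3,"claw":1},{"delta_pos":[144,-240,40],"spin":20.3,"claw":1},{"delta_pos":[144,-240,40],"spin":20.3,"claw":1}]'

```text
t: 2.93
tool_pos: [0.4454, -0.1202, 0.3076]
orientation: [-3.115, 0.001, -0.269]
force: [0.1, 0.1, -0.7]
gripper_width: 0.0856
```

>>> apply_moves --targets '[{"delta_pos":[0,0,0],"spin":0,"claw":1},{"delta_pos":[0,0,0],"spin":0,"claw":1}]'

```text
t: 3.1
tool_pos: [0.4447, -0.1207, 0.3081]
orientation: [-3.115, 0.001, -0.271]
force: [-0.0, 0.2, -0.1]
gripper_width: 0.0855
```

```bash
python3 - <<'E'
from h import *
p=viewer.read_camera("scene");save(p,"b.png",(240,80,560,320),2)
print(manip.get_obs()["tool_pos"],manip.get_obs()["orientation"])
E
```

```text
[ 0.44464871 -0.12062333  0.30825405] [-3.11508237e+00  7.09202056e-04 -2.70408952e-01]
```

View pics/b.png

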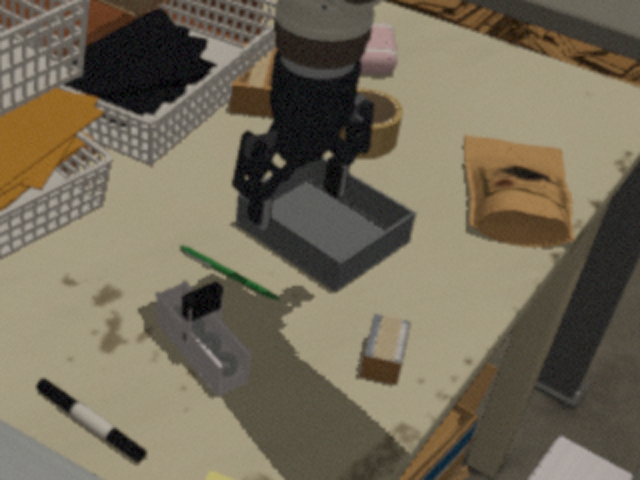

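The gripper (crop 300,170) has stopped over the tray's near edge, short of the tin, so the row speed limit cut the move. I'll carry on in smaller steps.

>>> apply_moves --targets '[{"delta_pos":[1,-20,4],"spin":0.5,"claw":1},{"delta_pos":[2,-40,8],"spin":1,"claw":1},{"delta_pos":[3,-60,12],"spin":1.5,"claw":1},{"delta_pos":[4,-80,16],"spin":2,"claw":1},{"delta_pos":[5,-100,20],"spin":2.5,"claw":1},{"delta_pos":[5,-110,20],"spin":2.5,"claw":0.6},{"delta_pos":[5,-110,20],"spin":2.5,"claw":0.6},{"delta_pos":[5,-110,20],"spin":2.5,"claw":0.6}]'

```text
t: 3.82
tool_pos: [0.4523, -0.1162, 0.2911]
orientation: [-3.087, 0.002, -0.264]
force: [0.5, -0.6, 0.2]
gripper_width: 0.0686
```

```bash
python3 - <<'E'
from h import *
from scipy.spatial.transform import Rotation as R
o=manip.get_obs();print(o["tool_pos"],o["orientation"],o["joints"])
M=R.from_euler("xyz",o["orientation"]).as_matrix()
print("delta",M.T@(np.array([.479,-.0157,.227])-o["tool_pos"]))
E
```

```text
[ 0.4522761  -0.11622794  0.29106843] [-3.08712294e+00  2.45234306e-03 -2.63559252e-01] [-0.26455229 -0.12315934 -0.25057238  1.44588977  0.05446725  3.14059815]
delta [-0.00023118 -0.10037629  0.06963724]
```

Joint 6 is at its limit, so I'll use the half-turned grasp at yaw 162°.

>>> apply_moves --targets '[{"delta_pos":[0,0,0],"spin":-55,"claw":0.6},{"delta_pos":[0,0,0],"spin":-55,"claw":0.6},{"delta_pos":[0,0,0],"spin":-55,"claw":0.6},{"delta_pos":[0,0,0],"spin":-55,"claw":0.6},{"delta_pos":[0,0,0],"spin":-55,"claw":0.6},{"delta_pos":[0,0,0],"spin":-55,"claw":0.6},{"delta_pos":[0,0,0],"spin":-55,"claw":0.6},{"delta_pos":[0,0,0],"spin":-55,"claw":0.6}]'

```text
t: 4.48
tool_pos: [0.4523, -0.116, 0.2913]
orientation: [-3.109, -0.044, 0.703]
force: [0.6, -0.3, -0.3]
gripper_width: 0.068
```

>>> apply_moves --targets '[{"delta_pos":[0,0,0],"spin":-55,"claw":0.6},{"delta_pos":[0,0,0],"spin":-55,"claw":0.6},{"delta_pos":[0,0,0],"spin":-55,"claw":0.6},{"delta_pos":[0,0,0],"spin":-55,"claw":0.6},{"delta_pos":[0,0,0],"spin":-55,"claw":0.6},{"delta_pos":[0,0,0],"spin":-55,"claw":0.6},{"delta_pos":[0,0,0],"spin":-55,"claw":0.6},{"delta_pos":[0,0,0],"spin":-55,"claw":0.6}]'

```text
t: 5.15
tool_pos: [0.4523, -0.1161, 0.2913]
orientation: [3.125, -0.052, 1.664]
force: [0.9, 0.4, 0.3]
gripper_width: 0.0684
```

>>> apply_moves --targets '[{"delta_pos":[0,0,0],"spin":-55,"claw":0.6},{"delta_pos":[0,0,0],"spin":-55,"claw":0.6},{"delta_pos":[0,0,0],"spin":-55,"claw":0.6},{"delta_pos":[0,0,0],"spin":-55,"claw":0.6},{"delta_pos":[0,0,0],"spin":-55,"claw":0.6},{"delta_pos":[0,0,0],"spin":-55,"claw":0.6},{"delta_pos":[0,0,0],"spin":-55,"claw":0.6},{"delta_pos":[0,0,0],"spin":-55,"claw":0.6}]'

```text
t: 5.82
tool_pos: [0.4523, -0.116, 0.2913]
orientation: [3.089, -0.016, 2.624]
force: [-0.8, -0.4, -0.4]
gripper_width: 0.0685
```

```bash
cat > d.py <<'E'
from h import *
import sys
from scipy.spatial.transform import Rotation as R
o=manip.get_obs();print(o["t"],o["tool_pos"],o["orientation"],o["joints"],o["gripper_width"],o["force"])
M=R.from_euler("xyz",o["orientation"]).as_matrix()
print("delta mm",1000*M.T@(np.array([float(a) for a in sys.argv[1:4]])-o["tool_pos"]), "spin to yaw",-(float(sys.argv[4])-np.degrees(o["orientation"][2])))
E
python3 d.py .479 -.0157 .290 162
```

```text
5.8167 [ 0.45231912 -0.11604866  0.29128777] [ 3.08938119 -0.01584364  2.62369413] [-0.26416906 -0.12337529 -0.25034462  1.44604518  0.05451526  0.2540827 ] 0.06854725266117276 [-0.79338336 -0.38900213 -0.36073036]
delta mm [ 26.47242491 100.17167716   6.94458332] spin to yaw -11.673399889017048
```

```bash
cat > d.py <<'E'
from h import *
import sys
from scipy.spatial.transform import Rotation as R
# target is for the grasp point (152 mm ahead); delta taken at the final spin, in present tool axes
o=manip.get_obs();M=R.from_euler("xyz",o["orientation"]).as_matrix()
g=np.array(o["tool_pos"])+M[:,2]*.152
print("t %.2f w %.4f"%(o["t"],o["gripper_width"]),"grasp",g.round(4),"z",M[:,2].round(3),"rpy",np.degrees(o["orientation"]).round(2),"j",np.round(o["joints"],3),"F",np.round(o["force"],1))
if len(sys.argv)>3:
    print("delta mm",(1000*M.T@(np.array([float(a) for a in sys.argv[1:4]])-g)).round(1),"spin",-(float(sys.argv[4])-np.degrees(o["orientation"][2])))
E
python3 d.py .479 -.0157 .128 162
```

```text
t 5.82 w 0.0685 grasp [ 0.4542 -0.108   0.1395] z [ 0.012  0.053 -0.999] rpy [177.01  -0.91 150.33] j [-0.264 -0.123 -0.25   1.446  0.055  0.254] F [-0.8 -0.4 -0.4]
delta mm [23.9 91.7 16.7] spin -11.673399889017048
```

>>> apply_moves --targets '[{"delta_pos":[8,30,5],"spin":-4,"claw":0.6},{"delta_pos":[16,60,10],"spin":-8,"claw":0.6},{"delta_pos":[24,92,17],"spin":-11.7,"claw":0.6},{"delta_pos":[24,92,17],"spin":-11.7,"claw":0.6},{"delta_pos":[24,92,17],"spin":-11.7,"claw":0.6},{"delta_pos":[24,92,17],"spin":-11.7,"claw":0.6}]'

```text
t: 6.32
tool_pos: [0.4778, -0.0236, 0.2794]
orientation: [3.087, -0.006, 2.821]
force: [-0.0, 0.7, 0.7]
gripper_width: 0.0681
```

```bash
python3 d.py .479 -.0157 .072 162; python3 - <<'E'
from h import *
p=viewer.read_camera("scene");save(p,"c.png",(260,120,440,300),3)
for c in("scene","top"):
    p=viewer.read_camera(c)
    for r in viewer.place_of(p,"tin_bar")[:1]:print(c,r["score"],atz(p,r["centre"],.074))
E
```

```text
t 6.32 w 0.0681 grasp [ 0.4796 -0.0155  0.1277] z [ 0.012  0.053 -0.999] rpy [176.9   -0.32 161.63] j [-0.062 -0.1   -0.252  1.41   0.054  0.259] F [-0.   0.7  0.7]
delta mm [ 0.2 -3.3 55.6] spin -0.36607214571182567
scene 0.8 [ 0.48312293 -0.01756945  0.074     ]
```

View pics/c.png

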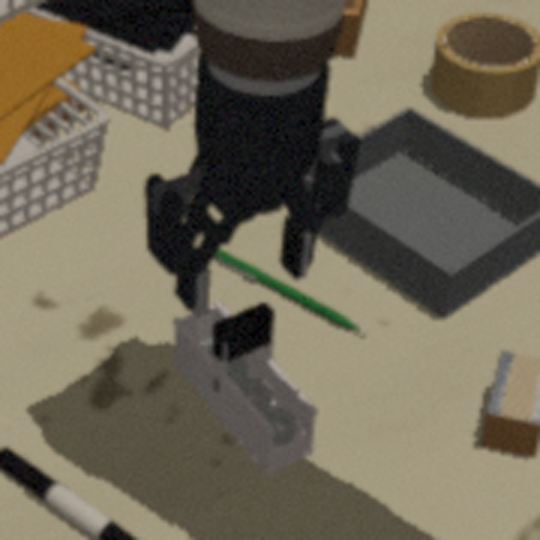

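The fingers straddle the bar at about (243,330) in the crop, lined up along its length. I'll go down and close.

>>> apply_moves --targets '[{"delta_pos":[0,-1,18],"spin":0,"claw":0.6},{"delta_pos":[0,-2,36],"spin":0,"claw":0.6},{"delta_pos":[0,-3,55],"spin":0,"claw":0.6},{"delta_pos":[0,-3,55],"spin":0,"claw":0.3},{"delta_pos":[0,-3,55],"spin":0,"claw":0.1},{"delta_pos":[0,-3,55],"spin":0,"claw":-0.2},{"delta_pos":[0,-3,55],"spin":0,"claw":-0.3},{"delta_pos":[0,-3,55],"spin":0,"claw":-0.3}]' --force 25

```text
t: 7.23
tool_pos: [0.4778, -0.0236, 0.225]
orientation: [3.087, -0.005, 2.821]
force: [0.5, -0.4, -1.5]
gripper_width: 0.0425
```

>>> apply_moves --targets '[{"delta_pos":[0,0,0],"spin":0,"claw":-0.3},{"delta_pos":[0,0,0],"spin":0,"claw":-0.3},{"delta_pos":[0,0,0],"spin":0,"claw":-0.3},{"delta_pos":[0,0,0],"spin":0,"claw":-0.3}]'

```text
t: 7.57
tool_pos: [0.4778, -0.0235, 0.225]
orientation: [3.087, -0.004, 2.821]
force: [-0.5, 1.2, 5.4]
gripper_width: 0.0421
```

```bash
python3 d.py .479 -.0157 .072 162
```

```text
t 7.57 w 0.0421 grasp [ 0.4798 -0.0154  0.0732] z [ 0.013  0.053 -0.998] rpy [176.87  -0.25 161.63] j [-0.062 -0.083 -0.342  1.302  0.054  0.259] F [-0.5  1.2  5.4]
delta mm [ 0.6 -0.6  1.2] spin -0.3691908909169399
```

>>> apply_moves --targets '[{"delta_pos":[0,0,-4],"spin":0,"claw":-0.3},{"delta_pos":[0,0,-12],"spin":0,"claw":-0.3},{"delta_pos":[0,0,-24],"spin":0,"claw":-0.3},{"delta_pos":[0,0,-37],"spin":0,"claw":-0.3},{"delta_pos":[0,0,-50],"spin":0,"claw":-0.3},{"delta_pos":[0,0,-62],"spin":0,"claw":-0.3},{"delta_pos":[0,0,-70],"spin":0,"claw":-0.3},{"delta_pos":[0,0,-75],"spin":0,"claw":-0.3}]'

```text
t: 8.23
tool_pos: [0.4768, -0.0276, 0.3007]
orientation: [3.087, -0.004, 2.821]
force: [-0.1, -0.7, -4.3]
gripper_width: 0.0423
```

>>> apply_moves --targets '[{"delta_pos":[0,0,0],"spin":0,"claw":-0.3},{"delta_pos":[0,0,0],"spin":0,"claw":-0.3},{"delta_pos":[0,0,0],"spin":0,"claw":-0.3},{"delta_pos":[0,0,0],"spin":0,"claw":-0.3}]'

```text
t: 8.57
tool_pos: [0.4765, -0.0275, 0.2984]
orientation: [3.088, -0.007, 2.821]
force: [0.2, -0.8, -4.2]
gripper_width: 0.042
```

```bash
python3 d.py .45 -.25 .16 172;  python3 - <<'E'
from h import *
p=viewer.read_camera("scene");save(p,"d.png",(240,100,460,320),2.7)
E
```

```text
t 8.57 w 0.0420 grasp [ 0.4781 -0.0194  0.1466] z [ 0.011  0.053 -0.999] rpy [176.9   -0.39 161.63] j [-0.07  -0.105 -0.22   1.449  0.054  0.251] F [ 0.2 -0.8 -4.2]
delta mm [ -45.9 -226.7  -26. ] spin -10.369223038960627
```

View pics/d.png

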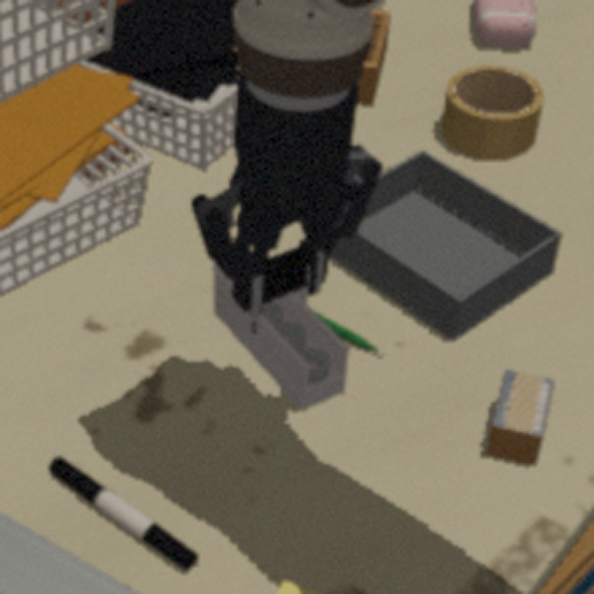

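```bash
python3 d.py .549 -.265 .150 172
```

```text
t 8.62 w 0.0419 grasp [ 0.4782 -0.0194  0.1467] z [ 0.011  0.053 -0.999] rpy [176.9   -0.38 161.63] j [-0.07  -0.105 -0.22   1.449  0.054  0.251] F [ 1.  -0.7 -3. ]
delta mm [-144.6 -210.3  -15.6] spin -10.369102989131392
```

>>> apply_moves --targets '[{"delta_pos":[-1.4,-2,0],"spin":0,"claw":-0.3},{"delta_pos":[-4.3,-6,0],"spin":0,"claw":-0.3},{"delta_pos":[-8.7,-13,-1],"spin":0,"claw":-0.3},{"delta_pos":[-16,-23,-2],"spin":0,"claw":-0.3},{"delta_pos":[-25,-36,-3],"spin":0,"claw":-0.3},{"delta_pos":[-35,-50,-4],"spin":0,"claw":-0.3},{"delta_pos":[-46,-67,-5],"spin":0,"claw":-0.3},{"delta_pos":[-58,-84,-6],"spin":0,"claw":-0.3}]'

```text
t: 9.28
tool_pos: [0.5054, -0.1276, 0.3003]
orientation: [3.087, -0.005, 2.821]
force: [0.2, 0.4, -3.8]
gripper_width: 0.0421
```

>>> apply_moves --targets '[{"delta_pos":[-11.5,-17,-1],"spin":0,"claw":-0.3},{"delta_pos":[-23,-34,-2],"spin":0,"claw":-0.3},{"delta_pos":[-35,-50,-3],"spin":0,"claw":-0.3},{"delta_pos":[-45,-65,-4],"spin":0,"claw":-0.3},{"delta_pos":[-55,-80,-5],"spin":0,"claw":-0.3},{"delta_pos":[-63,-92,-6],"spin":0,"claw":-0.3},{"delta_pos":[-71,-103,-7],"spin":0,"claw":-0.3},{"delta_pos":[-76,-111,-8],"spin":0,"claw":-0.3}]'

```text
t: 9.95
tool_pos: [0.5424, -0.2577, 0.3013]
orientation: [3.088, -0.006, 2.82]
force: [-0.1, -0.2, -2.8]
gripper_width: 0.042
```

>>> apply_moves --targets '[{"delta_pos":[-4,-6,-1],"spin":-1,"claw":-0.3},{"delta_pos":[-7,-11,-2],"spin":-2.5,"claw":-0.3},{"delta_pos":[-9,-14,-2],"spin":-4.5,"claw":-0.3},{"delta_pos":[-10,-15,-2],"spin":-6.5,"claw":-0.3},{"delta_pos":[-10,-15,-2],"spin":-8.5,"claw":-0.3},{"delta_pos":[-10,-15,-2],"spin":-9.8,"claw":-0.3},{"delta_pos":[-10,-15,-2],"spin":-10.4,"claw":-0.3},{"delta_pos":[-10,-15,-2],"spin":-10.4,"claw":-0.3}]'

```text
t: 10.62
tool_pos: [0.5469, -0.273, 0.3028]
orientation: [3.087, 0.004, 3.002]
force: [0.0, -0.2, -3.1]
gripper_width: 0.0423
```

```bash
python3 d.py .549 -.265 .123 172;  python3 - <<'E'
from h import *
p=viewer.read_camera("scene");save(p,"e.png",(300,80,480,260),3.3)
r=viewer.outline_of(p,"tin_bar")
for q in r[:1]:
    X=cloud(p,q["pixels"]);print(q["score"],np.percentile(X,[2,50,98],axis=0).round(3))
E
```

```text
t 10.62 w 0.0423 grasp [ 0.5487 -0.2649  0.1511] z [ 0.012  0.053 -0.999] rpy [176.88   0.24 172.01] j [-0.473  0.228  0.138  1.495  0.053 -0.334] F [ 0.  -0.2 -3.1]
delta mm [-0.2 -1.6 28. ] spin 0.010492380582718397
0.86 [[ 0.49  -0.289  0.079]
 [ 0.541 -0.253  0.109]
 [ 0.609 -0.239  0.164]]
```

View pics/e.png

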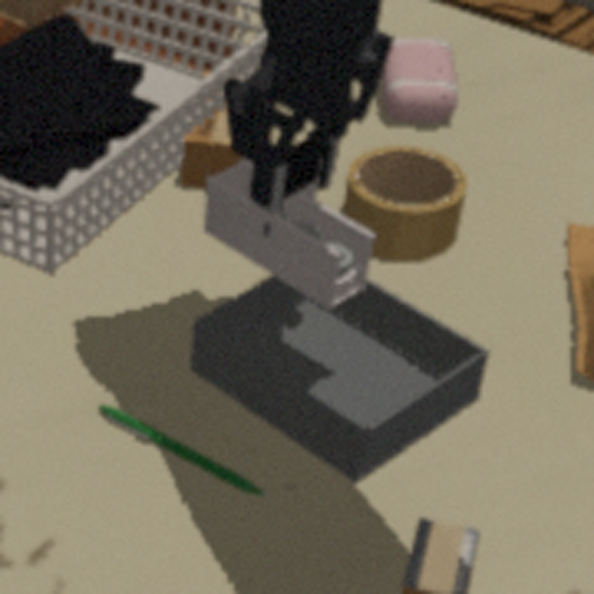

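The tin is level over the tray's far side, all four collars still in it as far as I can see, and its spout (crop 345,290) is over the tray interior. Next I'll lower it almost onto the far wall.

>>> apply_moves --targets '[{"delta_pos":[1,0,3],"spin":0,"claw":-0.3},{"delta_pos":[2,0,9],"spin":0,"claw":-0.3},{"delta_pos":[4,0,17],"spin":0,"claw":-0.3},{"delta_pos":[5,0,24],"spin":0,"claw":-0.3},{"delta_pos":[6,-1,28],"spin":0,"claw":-0.3},{"delta_pos":[6.5,-1,30],"spin":0,"claw":-0.3},{"delta_pos":[6.5,-1,31],"spin":0,"claw":-0.3},{"delta_pos":[6.5,-1,31],"spin":0,"claw":-0.3}]'

```text
t: 11.38
tool_pos: [0.5407, -0.2712, 0.2717]
orientation: [3.087, 0.004, 3.002]
force: [1.3, 0.0, -3.9]
gripper_width: 0.042
```

```bash
cat > tilt.py <<'E'
from h import *
from scipy.spatial.transform import Rotation as R
import sys
a=np.radians(-8);ex=np.array([np.cos(a),np.sin(a),0]);ey=np.array([-np.sin(a),np.cos(a),0]);C=np.array([.492,-.257,0])
o=manip.get_obs();M=R.from_euler("xyz",o["orientation"]).as_matrix();g=np.array(o["tool_pos"])+M[:,2]*.152-C
print("t %.2f w %.4f grip tray x %.1f y %.1f z %.1f"%(o["t"],o["gripper_width"],g@ex*1e3,g@ey*1e3,g[2]*1e3),"F",np.round(o["force"],1))
p=viewer.read_camera("scene");save(p,sys.argv[1],(340,90,480,230),4)
for q in viewer.outline_of(p,"tin_bar")[:1]:
    X=cloud(p,cv2.erode(q["pixels"].astype(np.uint8),np.ones((2,2)))>0)-C
    x,y,z=X@ex*1e3,X@ey*1e3,X[:,2]*1e3
    k=abs(y-(g@ey*1e3+18))<5; P=np.stack([x[k],z[k]],1).astype(np.float32)
    k2=P[:,1]<z.max()-10
    c,s,A=cv2.minAreaRect(P); w,v=np.linalg.eigh(np.cov(P.T));u=v[:,1]*np.sign(v[0,1])
    print("n",k.sum(),"rect",np.round(c,1),np.round(s,1),round(A,1),"pca tilt %.1f"%np.degrees(np.arctan2(u[1],u[0])))
for n in ("collar1",):
    for q in viewer.outline_of(p,n)[:6]:
        X=cloud(p,q["pixels"])-C;m=np.median(X,axis=0)
        print(n,round(q["score"],2),np.round(q["extent"],0),"tray xyz",np.round([m@ex*1e3,m@ey*1e3,m[2]*1e3],0))
E
python3 tilt.py f0.png
```

```text
t 11.38 w 0.0420 grip tray x 50.9 y 1.1 z 119.9 F [ 1.3  0.  -3.9]
n 641 rect [48.2 71.8] [120.5  49. ] 2.9 pca tilt 0.3
```

>>> apply_moves --targets '[{"delta_pos":[0,0,1],"spin":0,"claw":-0.3},{"delta_pos":[1,0,2],"spin":0,"claw":-0.3},{"delta_pos":[3,0,3],"spin":0,"claw":-0.3},{"delta_pos":[5,0,3.8],"spin":0,"claw":-0.3},{"delta_pos":[6.4,0,4.5],"spin":0,"claw":-0.3},{"delta_pos":[6.4,0,4.5],"spin":0,"claw":-0.3},{"delta_pos":[6.4,0,4.5],"spin":0,"claw":-0.3}]'

```text
t: 12.12
tool_pos: [0.5344, -0.2703, 0.2679]
orientation: [3.088, 0.005, 3.002]
force: [-1.1, -1.7, 1.8]
gripper_width: 0.0416
```

```bash
python3 tilt.py f1.png
```

```text
t 12.12 w 0.0416 grip tray x 44.6 y 0.9 z 116.2 F [-1.1 -1.7  1.8]
n 622 rect [46.3 67.9] [117.5  48.5] 5.0 pca tilt 3.6
```

>>> apply_moves --targets '[{"delta_pos":[1.5,0,0.8],"spin":0,"claw":-0.3},{"delta_pos":[3,0,1.6],"spin":0,"claw":-0.3},{"delta_pos":[4.5,0,2.6],"spin":0,"claw":-0.3},{"delta_pos":[6,0,3.7],"spin":0,"claw":-0.3},{"delta_pos":[6,0,3.7],"spin":0,"claw":-0.3},{"delta_pos":[6,0,3.7],"spin":0,"claw":-0.3}]'

```text
t: 12.77
tool_pos: [0.5284, -0.2692, 0.2641]
orientation: [3.088, 0.005, 3.002]
force: [-4.2, -4.1, 5.7]
gripper_width: 0.0418
```

```bash
python3 tilt.py f2.png
```

```text
t 12.77 w 0.0418 grip tray x 38.4 y 1.1 z 112.3 F [-4.2 -4.1  5.7]
n 636 rect [45.2 65.8] [119.   48.2] 10.4 pca tilt 9.9
```

View pics/f2.png

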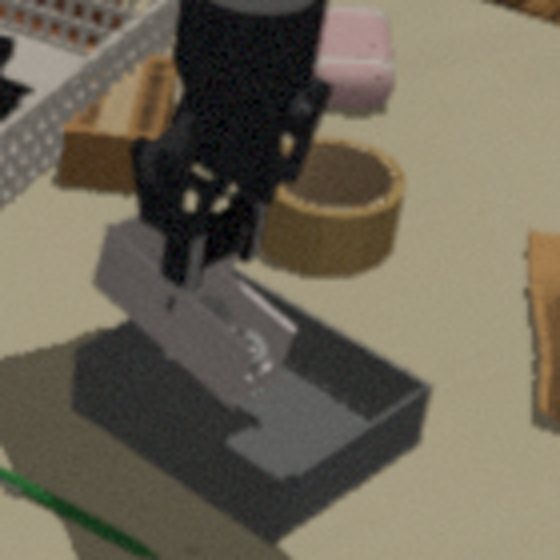

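Tipped 10°, with collar 1 still in the spout at about (255,350) in the crop. The pivoting works. I'll go on in small steps, detecting collars in the tray by depth.

```bash
cat >> tilt.py <<'E'
from scipy import ndimage
m=viewer.outline_of(p,"tin_bar");T=(cv2.dilate(m[0]["pixels"].astype(np.uint8),np.ones((3,3)))>0) if m else np.zeros((480,640),bool)
v,u=np.mgrid[0:480,0:640];A=np.ones((480,640),bool)&(p["depth"]>0)
X=cloud(p,A)-C;vv,uu=np.nonzero(A);x,y,z=X@ex*1e3,X@ey*1e3,X[:,2]*1e3
B=np.zeros((480,640),bool);k=(abs(x)<71)&(abs(y)<57)&(z>8.5)&(z<24);B[vv[k],uu[k]]=1;B&=~T
L,n=ndimage.label(B);Z=np.full((480,640,3),np.nan);Z[vv,uu]=np.stack([x,y,z],1)
for i in range(1,n+1):
    if (L==i).sum()>8: print("blob",(L==i).sum(),"tray",np.median(Z[L==i],axis=0).round(0),"grey",p["image"][L==i].mean().round(0))
E
python3 tilt.py f2b.png
```

```text
t 12.92 w 0.0419 grip tray x 38.4 y 1.1 z 112.3 F [-3.5 -4.1  5.9]
n 637 rect [42.5 85.7] [121.3  88.1] 8.9 pca tilt 10.1
```

>>> apply_moves --targets '[{"delta_pos":[1.5,0,0.8],"spin":0,"claw":-0.3},{"delta_pos":[3,0,1.6],"spin":0,"claw":-0.3},{"delta_pos":[4.5,0,2.4],"spin":0,"claw":-0.3},{"delta_pos":[5.7,0,3.2],"spin":0,"claw":-0.3},{"delta_pos":[5.7,0,3.2],"spin":0,"claw":-0.3},{"delta_pos":[5.7,0,3.2],"spin":0,"claw":-0.3}]'

```text
t: 13.62
tool_pos: [0.5229, -0.268, 0.2604]
orientation: [3.087, 0.004, 3.002]
force: [-2.1, -3.3, 3.5]
gripper_width: 0.0418
```

```bash
python3 tilt.py f3.png
```

```text
t 13.62 w 0.0418 grip tray x 32.7 y 1.7 z 108.7 F [-2.1 -3.3  3.5]
n 658 rect [45.2 62.2] [120.3  48.6] 13.7 pca tilt 12.4
```

>>> apply_moves --targets '[{"delta_pos":[1,0,0.8],"spin":0,"claw":-0.3},{"delta_pos":[2,0,1.6],"spin":0,"claw":-0.3},{"delta_pos":[3.3,0,2.5],"spin":0,"claw":-0.3},{"delta_pos":[3.3,0,2.5],"spin":0,"claw":-0.3},{"delta_pos":[3.3,0,2.5],"spin":0,"claw":-0.3},{"delta_pos":[3.3,0,2.5],"spin":0,"claw":-0.3}]'

```text
t: 14.32
tool_pos: [0.5197, -0.2674, 0.2579]
orientation: [3.087, 0.004, 3.002]
force: [-2.6, -2.6, 4.7]
gripper_width: 0.042
```

```bash
python3 tilt.py f4.png
```

```text
t 14.32 w 0.0420 grip tray x 29.5 y 1.8 z 106.1 F [-2.6 -2.6  4.7]
n 661 rect [36.2 79. ] [121.   93.4] 22.5 pca tilt 17.0
```

>>> apply_moves --targets '[{"delta_pos":[0.8,0,0.6],"spin":0,"claw":-0.3},{"delta_pos":[1.6,0,1.2],"spin":0,"claw":-0.3},{"delta_pos":[2.3,0,1.9],"spin":0,"claw":-0.3},{"delta_pos":[2.3,0,1.9],"spin":0,"claw":-0.3},{"delta_pos":[2.3,0,1.9],"spin":0,"claw":-0.3},{"delta_pos":[2.3,0,1.9],"spin":0,"claw":-0.3}]'

```text
t: 15.02
tool_pos: [0.5175, -0.267, 0.2559]
orientation: [3.087, 0.004, 3.002]
force: [-2.4, -4.0, 5.0]
gripper_width: 0.0419
```

```bash
python3 tilt.py f5.png
```

```text
t 15.02 w 0.0419 grip tray x 27.3 y 1.9 z 104.2 F [-2.4 -4.   5. ]
n 641 rect [42.3 60.4] [118.8  50.6] 19.5 pca tilt 19.7
collar1 0.52 [408. 188.   8.  12.] tray xyz [-16.   4.  34.]
```

View pics/f5.png

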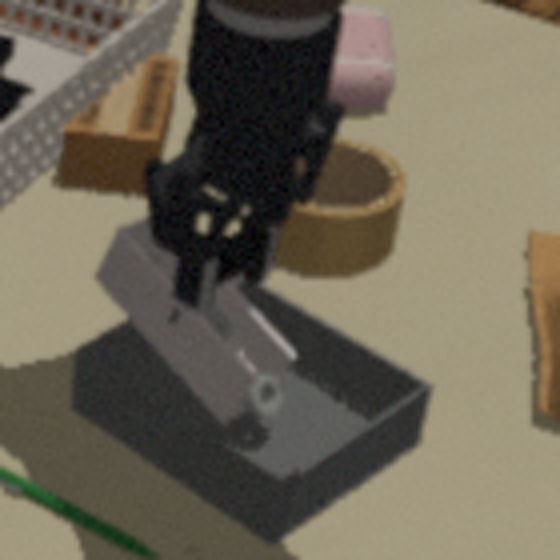

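Collar 1 is just leaving the spout at about (267,393) in the crop, at a tip of about 19.5°. That puts collar 2 near 27° and collar 3 near 37°.

>>> apply_moves --targets '[{"delta_pos":[0,0,0],"spin":0,"claw":-0.3},{"delta_pos":[0,0,0],"spin":0,"claw":-0.3},{"delta_pos":[0,0,0],"spin":0,"claw":-0.3}]'

```text
t: 15.47
tool_pos: [0.5175, -0.267, 0.256]
orientation: [3.087, 0.004, 3.002]
force: [-2.6, -3.4, 4.6]
gripper_width: 0.0418
```

```bash
python3 tilt.py f6.png
```

```text
t 15.47 w 0.0418 grip tray x 27.3 y 1.9 z 104.2 F [-2.6 -3.4  4.6]
n 617 rect [42.6 61.3] [119.8  47.6] 19.3 pca tilt 19.0
collar1 0.43 [407. 195.   8.  12.] tray xyz [-20.   6.  20.]
blob 48 tray [-20.   9.  15.] grey 80.0
```

>>> apply_moves --targets '[{"delta_pos":[0.8,0,0.8],"spin":0,"claw":-0.3},{"delta_pos":[1.6,0,1.6],"spin":0,"claw":-0.3},{"delta_pos":[2.4,0,2.3],"spin":0,"claw":-0.3},{"delta_pos":[3.2,0,3.0],"spin":0,"claw":-0.3},{"delta_pos":[3.2,0,3.0],"spin":0,"claw":-0.3},{"delta_pos":[3.2,0,3.0],"spin":0,"claw":-0.3}]'

```text
t: 16.17
tool_pos: [0.5144, -0.2664, 0.253]
orientation: [3.087, 0.004, 3.002]
force: [-3.9, -2.8, 4.5]
gripper_width: 0.0419
```

```bash
python3 tilt.py f7.png
```

```text
t 16.17 w 0.0419 grip tray x 24.1 y 2.1 z 101.2 F [-3.9 -2.8  4.5]
n 574 rect [40.8 58.7] [117.1  46.6] 22.2 pca tilt 22.8
collar1 0.52 [407. 197.  11.   8.] tray xyz [-19.   6.  19.]
collar1 0.21 [230. 334. 127. 108.] tray xyz [-72. 521.  30.]
blob 50 tray [-21.  11.  16.] grey 79.0
```

>>> apply_moves --targets '[{"delta_pos":[0.8,0,0.7],"spin":0,"claw":-0.3},{"delta_pos":[1.6,0,1.5],"spin":0,"claw":-0.3},{"delta_pos":[2.4,0,2.3],"spin":0,"claw":-0.3},{"delta_pos":[2.4,0,2.3],"spin":0,"claw":-0.3},{"delta_pos":[2.4,0,2.3],"spin":0,"claw":-0.3},{"delta_pos":[2.4,0,2.3],"spin":0,"claw":-0.3}]'

```text
t: 16.87
tool_pos: [0.512, -0.2659, 0.2505]
orientation: [3.087, 0.004, 3.002]
force: [-3.0, -2.8, 3.1]
gripper_width: 0.0416
```

```bash
python3 tilt.py f8.png
```

```text
t 16.87 w 0.0416 grip tray x 21.6 y 2.3 z 98.8 F [-3.  -2.8  3.1]
n 650 rect [34.2 73. ] [119.4  87.2] 25.3 pca tilt 24.4
collar1 0.51 [408. 196.   5.   9.] tray xyz [-20.   7.  20.]
blob 43 tray [-20.   9.  15.] grey 79.0
```

>>> apply_moves --targets '[{"delta_pos":[0.5,0,0.5],"spin":0,"claw":-0.3},{"delta_pos":[1.0,0,1.0],"spin":0,"claw":-0.3},{"delta_pos":[1.6,0,1.6],"spin":0,"claw":-0.3},{"delta_pos":[1.6,0,1.6],"spin":0,"claw":-0.3},{"delta_pos":[1.6,0,1.6],"spin":0,"claw":-0.3},{"delta_pos":[1.6,0,1.6],"spin":0,"claw":-0.3},{"delta_pos":[1.6,0,1.6],"spin":0,"claw":-0.3}]'

```text
t: 17.65
tool_pos: [0.5105, -0.2656, 0.249]
orientation: [3.087, 0.004, 3.002]
force: [-0.7, -2.5, 2.6]
gripper_width: 0.0421
```

```bash
python3 tilt.py f9.png
```

```text
t 17.65 w 0.0421 grip tray x 20.1 y 2.4 z 97.3 F [-0.7 -2.5  2.6]
n 634 rect [32.5 74. ] [119.8  88.3] 25.9 pca tilt 25.9
collar1 0.5 [408. 194.   8.   8.] tray xyz [-21.   8.  20.]
blob 47 tray [-21.  10.  16.] grey 79.0
```

>>> apply_moves --targets '[{"delta_pos":[0,0,-2],"spin":0,"claw":-0.3},{"delta_pos":[0,0,-5],"spin":0,"claw":-0.3},{"delta_pos":[-2,0,-8],"spin":0,"claw":-0.3},{"delta_pos":[-5,0,-9],"spin":0,"claw":-0.3},{"delta_pos":[-8,0,-9],"spin":0,"claw":-0.3},{"delta_pos":[-9,0,-9],"spin":0,"claw":-0.3},{"delta_pos":[-9,0,-8],"spin":0,"claw":-0.3},{"delta_pos":[-9,0,-8],"spin":0,"claw":-0.3}]'

```text
t: 18.52
tool_pos: [0.5193, -0.2673, 0.2566]
orientation: [3.087, 0.004, 3.002]
force: [-0.4, 1.1, -2.7]
gripper_width: 0.0418
```

```bash
python3 tilt.py g0.png
```

```text
t 18.52 w 0.0418 grip tray x 29.0 y 2.0 z 104.9 F [-0.4  1.1 -2.7]
n 619 rect [41.  80.8] [117.9  84.4] 24.5 pca tilt 25.9
collar1 0.57 [402. 194.  11.   8.] tray xyz [-7. 11. 25.]
collar1 0.49 [406. 195.   7.  10.] tray xyz [-19.   8.  22.]
blob 67 tray [-18.  13.  17.] grey 78.0
```

View pics/g0.png

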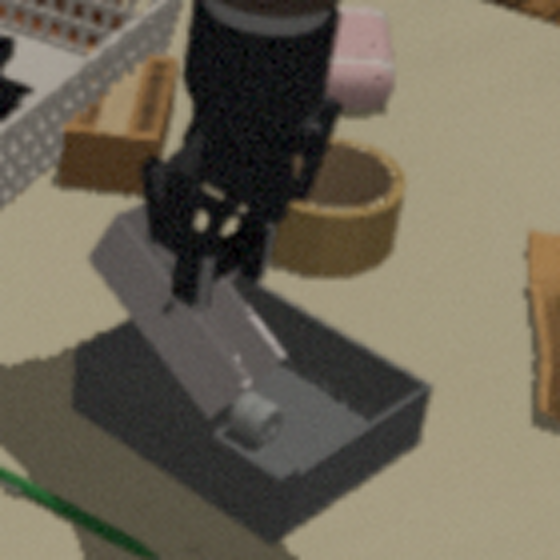

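A collar is leaning on its edge under the spout at (257,418) in the crop. Collar 2 seems to have slid out during the lift, so I'll raise the tin straight up and check.

>>> apply_moves --targets '[{"delta_pos":[0,0,-2],"spin":0,"claw":-0.3},{"delta_pos":[0,0,-6],"spin":0,"claw":-0.3},{"delta_pos":[0,0,-12],"spin":0,"claw":-0.3},{"delta_pos":[0,0,-18],"spin":0,"claw":-0.3},{"delta_pos":[0,0,-24],"spin":0,"claw":-0.3},{"delta_pos":[0,0,-28],"spin":0,"claw":-0.3},{"delta_pos":[0,0,-30],"spin":0,"claw":-0.3},{"delta_pos":[0,0,-30],"spin":0,"claw":-0.3}]'

```text
t: 19.38
tool_pos: [0.519, -0.269, 0.2878]
orientation: [3.087, 0.005, 3.002]
force: [0.4, 0.3, -3.1]
gripper_width: 0.0417
```

```bash
python3 tilt.py g1.png
```

```text
t 19.38 w 0.0417 grip tray x 29.3 y 0.1 z 136.1 F [ 0.4  0.3 -3.1]
n 683 rect [ 41.4 110.8] [118.6  89.5] 26.2 pca tilt 26.0
collar1 0.47 [406. 193.   5.  13.] tray xyz [-20.   6.  20.]
collar1 0.39 [402. 192.  11.   7.] tray xyz [-7. 11. 25.]
blob 66 tray [-18.  12.  17.] grey 80.0
```

View pics/g1.png

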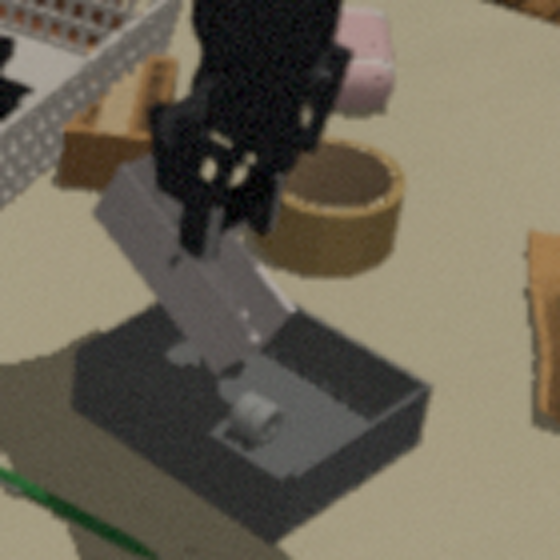

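```bash
python3 - <<'E'
from h import *
a=np.radians(-8);ex=np.array([np.cos(a),np.sin(a),0]);ey=np.array([-np.sin(a),np.cos(a),0]);C=np.array([.492,-.257,0])
p=viewer.read_camera("scene");q=viewer.read_camera("top")
for n,c in(("scene",p),("top",q)):
    X=cloud(c,np.ones((480,640),bool))-C;P=np.stack([X@ex,X@ey,X[:,2]],1)*1e3
    k=(abs(P[:,0]+15)<35)&(abs(P[:,1]-8)<35)&(P[:,2]>9)&(P[:,2]<45);B=P[k]
    print(n,len(B));H,_,_=np.histogram2d(B[:,0],B[:,1],bins=[np.arange(-45,16,5),np.arange(-20,36,5)],weights=None)
    Zs=np.zeros_like(H)
    for x,y,z in B:
        i,j=int((x+45)//5),int((y+20)//5)
        if 0<=i<H.shape[0] and 0<=j<H.shape[1]: Zs[i,j]=max(Zs[i,j],z)
    print(Zs.round(0).astype(int))
r=lambda im,b:cv2.resize(im[b[1]:b[3],b[0]:b[2]],(390,390),interpolation=cv2.INTER_CUBIC)
S=p["image"][:,:,::-1];T=q["image"][:,:,::-1]
f9=cv2.imread("pics/f9.png")
cv2.imwrite("pics/h.png",np.hstack([r(f9,(160,330,340,510)),r(S,(380,172,425,217))]))
cv2.imwrite("pics/ht.png",r(T,(385,200,475,300)))
E
```

```text
scene 119
[[ 0  0  0  0  0  0  0  0  0  0  0]
 [ 0  0  0  0  0  0  0  0  0  0  0]
 [ 0  0  0  0  0  0  0  0  0  0  0]
 [ 0  0  0  0  0  0  0  0  0  0  0]
 [ 0  0 24 28 29 28 29 18  0  0  0]
 [ 0  0 14 27 31 29 31 21  0  0  0]
 [ 0  0  0 27 30 29 28  0  0  0  0]
 [ 0  0  0 26  0 30 27 16  0  0  0]
 [ 0  0 25 26 29 28 26  0  0  0  0]
 [ 0  0  0  0  0  0  0  0  0  0  0]
 [ 0 45  0 45  0  0  0  0  0  0  0]
 [ 0  0  0  0  0  0  0  0  0  0  0]]
top 132
[[ 0  0  0  0  0  0  0  0  0  0  0]
 [ 0  0  0  0  0  0  0  0  0  0  0]
 [ 0  0 10  0  0  0  0  0  0  0  0]
 [ 0  0  0  0  0  0  0  9  0  0  0]
 [ 0  0 22 27 27 29 26 26  0  0  0]
 [ 0  0 23 27 29 31 31 20  0  0  0]
 [ 0  0 24 29 29 29 27 14  0  0  0]
 [ 0  0 20 28 29 29 28 19  0  0  0]
 [ 0  0 23 27 27 30 25 21  0  0  0]
 [ 0  0  0  0  0  0  0  0  0  0  0]
 [ 0  0  0  0  0  0  0  0  0  0  0]
 [ 0  0  0  0  0  0  0  0  0  0  0]]
```

View pics/h.png

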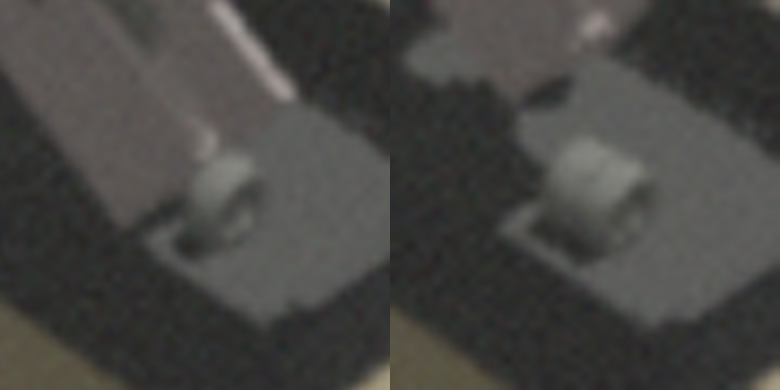

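Two collars stand on edge side by side at tray (-25..0, -10..+15) mm, 29 mm high, with the seam visible at crop (600,190). Collars 1 and 2 are out and the tin is held tipped at 26°. Before travelling I'll check the clearance around the scale.

```bash
python3 - <<'E'
from h import *
for c in("top","scene"):
    p=viewer.read_camera(c);X=cloud(p,np.ones((480,640),bool))
    k=(X[:,0]>.3)&(X[:,0]<.8)&(X[:,1]>.1)&(X[:,1]<.5)&(X[:,2]>.045);B=X[k]
    Z=np.zeros((10,8))
    for x,y,z in B: i,j=int((x-.3)//.05),int((y-.1)//.05);Z[i,j]=max(Z[i,j],z)
    print(c,"rows x .3.., cols y .1..");print((Z*1000).astype(int))
E
python3 d.py .440 .2560 .168 186.5
```

```text
top rows x .3.., cols y .1..
[[  0   0   0   0   0   0   0   0]
 [  0   0   0   0   0   0   0   0]
 [  0   0   0   0   0   0   0   0]
 [  0   0   0   0   0  54  54  53]
 [  0   0   0   0   0  54  54  55]
 [  0   0   0   0   0   0   0 268]
 [  0   0   0   0   0 344 346 327]
 [  0   0   0   0   0 344 346 340]
 [ 92   0   0   0   0 343 342 298]
 [267   0   0   0 441 444 435 353]]
scene rows x .3.., cols y .1..
[[  0   0   0   0   0   0   0   0]
 [  0   0   0   0   0   0   0   0]
 [  0   0   0   0   0  48   0   0]
 [  0   0   0   0   0  53  54  53]
 [  0   0   0   0   0  53  53  54]
 [  0   0   0   0   0   0   0 302]
 [  0   0   0   0   0 344 345 344]
 [  0   0   0   0   0 344 345   0]
 [264   0   0   0   0 342 341 242]
 [265   0   0   0 454 416 340   0]]
t 19.78 w 0.0414 grasp [ 0.5206 -0.2608  0.135 ] z [ 0.011  0.054 -0.999] rpy [176.87   0.23 172.01] j [-0.488  0.165  0.035  1.455  0.053 -0.349] F [ 0.8  0.7 -3.1]
delta mm [151.5 501.6  -6.2] spin -14.485091351570617
```

>>> apply_moves --targets '[{"delta_pos":[0,0,-3],"spin":0,"claw":-0.3},{"delta_pos":[0,0,-8],"spin":0,"claw":-0.3},{"delta_pos":[0,0,-14],"spin":0,"claw":-0.3},{"delta_pos":[0,0,-20],"spin":0,"claw":-0.3},{"delta_pos":[0,0,-26],"spin":0,"claw":-0.3},{"delta_pos":[0,0,-30],"spin":0,"claw":-0.3},{"delta_pos":[0,0,-32],"spin":0,"claw":-0.3},{"delta_pos":[0,0,-33],"spin":0,"claw":-0.3}]'

```text
t: 20.45
tool_pos: [0.5186, -0.2708, 0.3206]
orientation: [3.087, 0.005, 3.002]
force: [-0.3, 0.1, -2.8]
gripper_width: 0.0419
```

>>> apply_moves --targets '[{"delta_pos":[0.5,2,0],"spin":0,"claw":-0.3},{"delta_pos":[1.8,7,0],"spin":0,"claw":-0.3},{"delta_pos":[3.8,15,1],"spin":0,"claw":-0.3},{"delta_pos":[6.8,27,1],"spin":0,"claw":-0.3},{"delta_pos":[10.6,42,2],"spin":0,"claw":-0.3},{"delta_pos":[15,60,3],"spin":0,"claw":-0.3},{"delta_pos":[20,80,4],"spin":0,"claw":-0.3},{"delta_pos":[26,102,5],"spin":0,"claw":-0.3}]'

```text
t: 21.12
tool_pos: [0.5065, -0.164, 0.3204]
orientation: [3.087, 0.004, 3.002]
force: [0.5, 0.6, -2.8]
gripper_width: 0.042
```

>>> apply_moves --targets '[{"delta_pos":[6,24,1],"spin":0,"claw":-0.3},{"delta_pos":[12,48,2.5],"spin":0,"claw":-0.3},{"delta_pos":[18,72,4],"spin":0,"claw":-0.3},{"delta_pos":[24,96,5],"spin":0,"claw":-0.3},{"delta_pos":[30,120,6],"spin":0,"claw":-0.3},{"delta_pos":[36,144,7.5],"spin":0,"claw":-0.3},{"delta_pos":[42,168,9],"spin":0,"claw":-0.3},{"delta_pos":[48,192,10],"spin":0,"claw":-0.3}]'

```text
t: 21.78
tool_pos: [0.4849, 0.0334, 0.3207]
orientation: [3.087, 0.004, 3.003]
force: [1.0, -0.5, -2.5]
gripper_width: 0.0421
```

>>> apply_moves --targets '[{"delta_pos":[6,24,1],"spin":0,"claw":-0.3},{"delta_pos":[12,47,2.5],"spin":0,"claw":-0.3},{"delta_pos":[17.4,69,4],"spin":0,"claw":-0.3},{"delta_pos":[22.7,90,5],"spin":0,"claw":-0.3},{"delta_pos":[27.5,109,6],"spin":0,"claw":-0.3},{"delta_pos":[32,127,7],"spin":0,"claw":-0.3},{"delta_pos":[36,143,7.5],"spin":0,"claw":-0.3},{"delta_pos":[39.6,157,8],"spin":0,"claw":-0.3}]'

```text
t: 22.45
tool_pos: [0.4673, 0.1942, 0.3212]
orientation: [3.087, 0.004, 3.004]
force: [0.1, -0.1, -2.9]
gripper_width: 0.0414
```

>>> apply_moves --targets '[{"delta_pos":[3,12,0],"spin":-1,"claw":-0.3},{"delta_pos":[5.8,23,1],"spin":-3,"claw":-0.3},{"delta_pos":[8,32,1],"spin":-5,"claw":-0.3},{"delta_pos":[10,40,2],"spin":-7.5,"claw":-0.3},{"delta_pos":[12,47,2],"spin":-10,"claw":-0.3},{"delta_pos":[13,52,2],"spin":-12,"claw":-0.3},{"delta_pos":[14,56,2],"spin":-14,"claw":-0.3},{"delta_pos":[14,57,2],"spin":-14.5,"claw":-0.3}]'

```text
t: 23.12
tool_pos: [0.4626, 0.2514, 0.3221]
orientation: [3.09, 0.018, -3.024]
force: [0.6, -1.2, -3.8]
gripper_width: 0.0416
```

```bash
python3 d.py .464 .2587 .122 -173.5; cat > tilt2.py <<'E'
from h import *
from scipy.spatial.transform import Rotation as R
import sys
a=np.radians(6.5);ex=np.array([np.cos(a),np.sin(a),0]);ey=np.array([-np.sin(a),np.cos(a),0]);C=np.array([.5017,.263,.03])
o=manip.get_obs();M=R.from_euler("xyz",o["orientation"]).as_matrix();g=np.array(o["tool_pos"])+M[:,2]*.152-C
print("t %.2f grip plate x %.1f y %.1f z %.1f"%(o["t"],g@ex*1e3,g@ey*1e3,g[2]*1e3),"F",np.round(o["force"],1))
for c in("scene","top"):
    p=viewer.read_camera(c);save(p,sys.argv[1]+c+".png",(140,170,400,430) if c=="scene" else (120,180,320,380),2)
    q=viewer.outline_of(p,"tin_bar")
    if not q: print(c,"no tin");continue
    X=cloud(p,cv2.erode(q[0]["pixels"].astype(np.uint8),np.ones((2,2)))>0)-C
    x,y,z=X@ex*1e3,X@ey*1e3,X[:,2]*1e3
    print(c,round(q[0]["score"],2),"x,y,z 2-98%",np.percentile(np.stack([x,y,z]),[2,50,98],axis=1).round(0).tolist())
    k=(z<g[2]*1e3-5);P=np.stack([x[k],z[k]],1).astype(np.float32)
    k=k&(abs(y-(g@ey*1e3+18))<6);P2=np.stack([x[k],z[k]],1)
    if len(P2)>40:
        w,v=np.linalg.eigh(np.cov(P2.T));u=v[:,1]*np.sign(v[0,1]);print(" side n",len(P2),"pca tilt %.1f"%np.degrees(np.arctan2(u[1],u[0])))
E
python3 tilt2.py k0
```

```text
t 23.12 w 0.0416 grasp [0.4643 0.2595 0.1703] z [ 0.012  0.053 -0.999] rpy [ 177.04    1.02 -173.28] j [ 0.489 -0.006 -0.08   1.461  0.042  0.372] F [ 0.6 -1.2 -3.8]
delta mm [ 1.3 -3.2 48.2] spin 0.22018111183652422
t 23.12 grip plate x -37.5 y 0.7 z 140.3 F [ 0.6 -1.2 -3.8]
scene 0.79 x,y,z 2-98% [[-73.0, -15.0, 62.0], [-44.0, 2.0, 90.0], [33.0, 22.0, 157.0]]
 side n 559 pca tilt 12.6
top 0.78 x,y,z 2-98% [[-71.0, -18.0, 65.0], [-3.0, -8.0, 101.0], [44.0, 19.0, 143.0]]
 side n 87 pca tilt 18.8
```

```bash
cat > fit.py <<'E'
from h import *
from scipy.spatial.transform import Rotation as R
def box(x0,x1,y,z0,z1): return np.array([[a,b,c] for a in(x0,x1) for b in(-y,y) for c in(z0,z1)])*1e-3
PTS=[box(-58,64,18,-74,-30),box(-7,7,21,-15,15)]
def fit(p,mask,bar,yaw):
    best=[]
    for th in np.arange(-6,36,1.):
        for dz in(-4,-2,0,2,4):
            M=R.from_euler("zy",[yaw,0],degrees=True).as_matrix()@R.from_euler("y",-th,degrees=True).as_matrix() if 0 else R.from_euler("z",yaw,degrees=True).as_matrix()@R.from_euler("y",-th,degrees=True).as_matrix()
            im=np.zeros((480,640),np.uint8)
            for B in PTS[:1]:
                q=np.array([proj(p,M@b+bar+[0,0,dz*1e-3]) for b in B]);cv2.fillConvexPoly(im,cv2.convexHull(q.astype(np.float32)).astype(np.int32),1)
            im=im>0;best.append(((im&mask).sum()/(im|mask).sum(),th,dz))
    return sorted(best)[::-1][:4]
if __name__=="__main__":
    o=manip.get_obs();M=R.from_euler("xyz",o["orientation"]).as_matrix();g=np.array(o["tool_pos"])+M[:,2]*.152+[0,0,.002]
    yaw=np.degrees(o["orientation"][2])-180
    print("t",o["t"],"bar",g,yaw)
    for c in("scene","top"):
        p=viewer.read_camera(c)
        for q in viewer.outline_of(p,"tin_bar")[:1]: print(c,[tuple(np.round(b,2)) for b in fit(p,q["pixels"],g,yaw)])
E
python3 fit.py
```

```text
t 23.3167 bar [0.46454807 0.25864929 0.17234704] -353.53509409790996
scene [(np.float64(0.49), np.float64(26.0), np.float64(-4.0)), (np.float64(0.49), np.float64(24.0), np.float64(-4.0)), (np.float64(0.49), np.float64(25.0), np.float64(-4.0)), (np.float64(0.48), np.float64(25.0), np.float64(-2.0))]
top [(np.float64(0.37), np.float64(21.0), np.float64(4.0)), (np.float64(0.37), np.float64(24.0), np.float64(4.0)), (np.float64(0.37), np.float64(23.0), np.float64(0.0)), (np.float64(0.37), np.float64(20.0), np.float64(4.0))]
```

>>> apply_moves --targets '[{"delta_pos":[0,0,3],"spin":0,"claw":-0.3},{"delta_pos":[0,0,9],"spin":0,"claw":-0.3},{"delta_pos":[0,-1,17],"spin":0,"claw":-0.3},{"delta_pos":[0,-1,25],"spin":0,"claw":-0.3},{"delta_pos":[0,-2,33],"spin":0,"claw":-0.3},{"delta_pos":[0,-2,39],"spin":0,"claw":-0.3},{"delta_pos":[0,-2,43],"spin":0,"claw":-0.3},{"delta_pos":[0,-2,45],"spin":0,"claw":-0.3}]'

```text
t: 24.18
tool_pos: [0.4634, 0.2511, 0.2761]
orientation: [3.09, 0.017, -3.028]
force: [0.0, -1.0, -3.4]
gripper_width: 0.0418
```

>>> apply_moves --targets '[{"delta_pos":[0,0,1],"spin":0,"claw":-0.3},{"delta_pos":[0,0,2],"spin":0,"claw":-0.3},{"delta_pos":[-0.5,0,3],"spin":0,"claw":-0.3},{"delta_pos":[-2,0,4],"spin":0,"claw":-0.3},{"delta_pos":[-3,0,4.5],"spin":0,"claw":-0.3},{"delta_pos":[-3,0,4.5],"spin":0,"claw":-0.3}]'

```text
t: 24.68
tool_pos: [0.4668, 0.2517, 0.2728]
orientation: [3.09, 0.018, -3.028]
force: [-0.5, 0.2, -1.0]
gripper_width: 0.0416
```

```bash
python3 tilt2.py k1; python3 fit.py
```

```text
t 24.68 grip plate x -33.3 y 0.6 z 91.1 F [-0.5  0.2 -1. ]
scene 0.96 x,y,z 2-98% [[-69.0, -15.0, 12.0], [-42.0, -0.0, 39.0], [4.0, 22.0, 108.0]]
 side n 410 pca tilt 6.0
top 0.9 x,y,z 2-98% [[-69.0, -17.0, 13.0], [6.0, -7.0, 53.0], [49.0, 20.0, 93.0]]
 side n 66 pca tilt 20.7
t 24.8833 bar [0.46847014 0.259865   0.12310198] -353.50534475401065
scene [(np.float64(0.48), np.float64(26.0), np.float64(-4.0)), (np.float64(0.47), np.float64(25.0), np.float64(-2.0)), (np.float64(0.47), np.float64(25.0), np.float64(-4.0)), (np.float64(0.47), np.float64(24.0), np.float64(-4.0))]
top [(np.float64(0.4), np.float64(23.0), np.float64(-2.0)), (np.float64(0.39), np.float64(24.0), np.float64(-4.0)), (np.float64(0.39), np.float64(24.0), np.float64(-2.0)), (np.float64(0.39), np.float64(26.0), np.float64(-4.0))]
```

>>> apply_moves --targets '[{"delta_pos":[-1.5,0,0.6],"spin":0,"claw":-0.3},{"delta_pos":[-4,0,1.4],"spin":0,"claw":-0.3},{"delta_pos":[-6.5,0,2.2],"spin":0,"claw":-0.3},{"delta_pos":[-9,0,3],"spin":0,"claw":-0.3},{"delta_pos":[-11.5,0,3.9],"spin":0,"claw":-0.3},{"delta_pos":[-14,0,4.8],"spin":0,"claw":-0.3},{"delta_pos":[-16,0,5.8],"spin":0,"claw":-0.3},{"delta_pos":[-17,0,6.3],"spin":0,"claw":-0.3}]'

```text
t: 25.75
tool_pos: [0.484, 0.254, 0.2667]
orientation: [3.09, 0.018, -3.028]
force: [-0.3, -0.4, 3.2]
gripper_width: 0.0415
```

```bash
python3 tilt2.py k2; python3 fit.py
```

```text
t 25.75 grip plate x -15.9 y 1.0 z 84.9 F [-0.3 -0.4  3.2]
scene 0.7 x,y,z 2-98% [[-62.0, -16.0, 5.0], [-26.0, 2.0, 35.0], [44.0, 22.0, 102.0]]
 side n 555 pca tilt 2.6
top 0.89 x,y,z 2-98% [[-59.0, -16.0, 15.0], [-39.0, -2.0, 28.0], [44.0, 20.0, 70.0]]
 side n 73 pca tilt 72.3
t 25.95 bar [0.48560768 0.26212718 0.11702052] -353.50739660167665
scene [(np.float64(0.57), np.float64(15.0), np.float64(-4.0)), (np.float64(0.56), np.float64(14.0), np.float64(-4.0)), (np.float64(0.56), np.float64(14.0), np.float64(-2.0)), (np.float64(0.56), np.float64(13.0), np.float64(-4.0))]
top [(np.float64(0.37), np.float64(9.0), np.float64(4.0)), (np.float64(0.37), np.float64(9.0), np.float64(-4.0)), (np.float64(0.37), np.float64(8.0), np.float64(-2.0)), (np.float64(0.37), np.float64(10.0), np.float64(-4.0))]
```

>>> apply_moves --targets '[{"delta_pos":[-2,0,0.9],"spin":0,"claw":-0.3},{"delta_pos":[-5,0,2.2],"spin":0,"claw":-0.3},{"delta_pos":[-8,0,3.8],"spin":0,"claw":-0.3},{"delta_pos":[-11,0,5.6],"spin":0,"claw":-0.3},{"delta_pos":[-14,0,7.4],"spin":0,"claw":-0.3},{"delta_pos":[-17,0,9.2],"spin":0,"claw":-0.3},{"delta_pos":[-19,0,10.6],"spin":0,"claw":-0.3},{"delta_pos":[-20,0,11.5],"spin":0,"claw":-0.3}]'

```text
t: 26.82
tool_pos: [0.5038, 0.2568, 0.2551]
orientation: [3.09, 0.017, -3.028]
force: [-0.1, 0.1, 1.2]
gripper_width: 0.0413
```

```bash
python3 tilt2.py k3; python3 fit.py
```

```text
t 26.82 grip plate x 4.1 y 1.4 z 73.3 F [-0.1  0.1  1.2]
scene 0.7 x,y,z 2-98% [[-55.0, -16.0, 3.0], [-15.0, 3.0, 25.0], [54.0, 23.0, 91.0]]
 side n 650 pca tilt -8.5
top 0.64 x,y,z 2-98% [[-54.0, -15.0, 3.0], [-22.0, -1.0, 22.0], [63.0, 19.0, 49.0]]
 side n 81 pca tilt 46.9
t 27.0167 bar [0.50532172 0.26487338 0.10555074] -353.50394159567117
scene [(np.float64(0.64), np.float64(1.0), np.float64(-2.0)), (np.float64(0.64), np.float64(-1.0), np.float64(-2.0)), (np.float64(0.64), np.float64(-1.0), np.float64(-4.0)), (np.float64(0.64), np.float64(-2.0), np.float64(-4.0))]
top [(np.float64(0.45), np.float64(-3.0), np.float64(0.0)), (np.float64(0.45), np.float64(-1.0), np.float64(0.0)), (np.float64(0.45), np.float64(-2.0), np.float64(0.0)), (np.float64(0.44), np.float64(-5.0), np.float64(-2.0))]
```

>>> apply_moves --targets '[{"delta_pos":[0,0,0.6],"spin":0,"claw":-0.3},{"delta_pos":[0,0,1.2],"spin":0,"claw":-0.3},{"delta_pos":[0,0,1.8],"spin":0,"claw":-0.3},{"delta_pos":[0,0,1.8],"spin":0,"claw":-0.3}]'

```text
t: 27.55
tool_pos: [0.5039, 0.257, 0.2545]
orientation: [3.09, 0.02, -3.028]
force: [2.7, -1.5, 5.4]
gripper_width: 0.0419
```

```bash
python3 d.py
```

```text
t 27.55 w 0.0419 grasp [0.506  0.2651 0.1028] z [ 0.014  0.054 -0.998] rpy [ 177.02    1.12 -173.51] j [ 0.463  0.097 -0.103  1.334  0.042  0.35 ] F [ 2.7 -1.5  5.4]
```

>>> apply_moves --targets '[{"delta_pos":[0,0,0],"spin":0,"claw":0.0},{"delta_pos":[0,0,0],"spin":0,"claw":0.1},{"delta_pos":[0,0,0],"spin":0,"claw":0.3},{"delta_pos":[0,0,0],"spin":0,"claw":0.5},{"delta_pos":[0,0,0],"spin":0,"claw":0.6},{"delta_pos":[0,0,0],"spin":0,"claw":0.6},{"delta_pos":[0,0,0],"spin":0,"claw":0.6},{"delta_pos":[0,0,0],"spin":0,"claw":0.6}]'

```text
t: 28.22
tool_pos: [0.5036, 0.2569, 0.2537]
orientation: [3.09, 0.018, -3.028]
force: [-0.6, 0.1, 0.4]
gripper_width: 0.0683
```

>>> apply_moves --targets '[{"delta_pos":[0,0,-5],"spin":0,"claw":0.6},{"delta_pos":[0,0,-15],"spin":0,"claw":0.6},{"delta_pos":[0,0,-30],"spin":0,"claw":0.6},{"delta_pos":[0,0,-50],"spin":0,"claw":0.6},{"delta_pos":[0,0,-75],"spin":0,"claw":0.6},{"delta_pos":[0,0,-100],"spin":0,"claw":0.6},{"delta_pos":[0,0,-115],"spin":0,"claw":0.6},{"delta_pos":[0,0,-120],"spin":0,"claw":0.6}]'

```text
t: 28.88
tool_pos: [0.5022, 0.2505, 0.3777]
orientation: [3.088, 0.023, -3.028]
force: [0.3, 0.4, 0.4]
gripper_width: 0.0686
```

>>> apply_moves --targets '[{"delta_pos":[30,0,0],"spin":0,"claw":0.6},{"delta_pos":[60,-30,0],"spin":0,"claw":0.6},{"delta_pos":[90,-60,0],"spin":0,"claw":0.6},{"delta_pos":[120,-90,0],"spin":0,"claw":0.6},{"delta_pos":[130,-120,0],"spin":0,"claw":0.6},{"delta_pos":[130,-140,0],"spin":0,"claw":0.6},{"delta_pos":[130,-140,0],"spin":0,"claw":0.6},{"delta_pos":[130,-140,0],"spin":0,"claw":0.6}]'

```text
t: 29.55
tool_pos: [0.3888, 0.0962, 0.3641]
orientation: [3.09, 0.018, -3.031]
force: [0.2, 0.2, 0.1]
gripper_width: 0.0683
```

```bash
python3 d.py; python3 - <<'E'
from h import *
p=viewer.read_camera("scene");q=viewer.read_camera("top")
C=np.array([.5017,.263,.03])
for n,c in(("scene",p),("top",q)):
    for r in viewer.place_of(c,"tin_bar")[:1]: print(n,r["score"],(atz(c,r["centre"],.104)-C).round(4))
    m=viewer.outline_of(c,"tin_bar")
    if m:
        X=cloud(c,m[0]["pixels"])-C;print("top z",np.percentile(X[:,2],99).round(3));Y=X[(X[:,2]>.036)&(X[:,2]<.05)]
        b,*_=np.linalg.lstsq(np.c_[Y[:,:2],np.ones(len(Y))],Y[:,2],rcond=None);print("rim slope deg",np.degrees(b[:2]).round(1),cv2.minAreaRect(Y[:,:2].astype(np.float32)*1000))
    for r in viewer.outline_of(c,"collar1")[:6]:
        X=np.median(cloud(c,r["pixels"]),axis=0);print(" collar",round(r["score"],2),X.round(3))
r=lambda im,b:cv2.resize(im[b[1]:b[3],b[0]:b[2]],(400,400),interpolation=cv2.INTER_CUBIC)
S=p["image"][:,:,::-1];T=q["image"][:,:,::-1]
cv2.imwrite("pics/z.png",np.hstack([r(S,(170,240,290,360)),r(T,(125,205,225,305))]))
E
```

```text
t 29.55 w 0.0683 grasp [0.3907 0.1043 0.2123] z [ 0.012  0.054 -0.998] rpy [ 177.03    1.05 -173.64] j [ 0.229 -0.296 -0.254  1.589  0.049  0.118] F [0.2 0.2 0.1]
scene 0.84 [0.01   0.0056 0.074 ]
top z 0.09
rim slope deg [-0.4  0.2] ((4.961261749267578, 6.957958221435547), (123.74649047851562, 40.935279846191406), 7.321409702301025)
 collar 0.54 [0.513 0.269 0.06 ]
 collar 0.39 [ 0.473 -0.247  0.021]
 collar 0.38 [0.556 0.272 0.049]
top z 0.091
rim slope deg [-2.6 -1. ] ((37.7993278503418, 9.855311393737793), (55.52302932739258, 38.53048324584961), 6.937466144561768)
 collar 0.59 [ 0.487 -0.247  0.026]
 collar 0.54 [0.529 0.272 0.057]
 collar 0.46 [0.55  0.276 0.049]
 collar 0.43 [ 0.475 -0.248  0.025]
```

View pics/z.png

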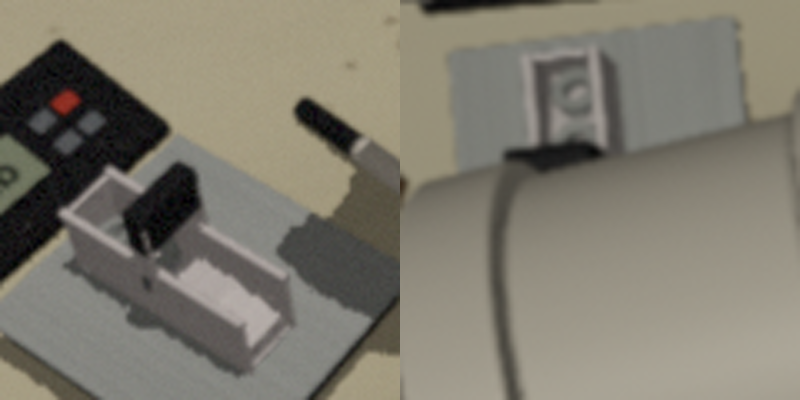

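The tin stands level on the plate, its middle within about 10 mm of the plate's centre, and the arm is clear. Two collars are in its rear half and the front facets are empty. The network and depth put the other two in the tray at x 0.475 and 0.487. Handing in.

```bash
python3 -c "
from station import job
print(job.close_job())"
```

```text
the job is handed in; nothing more can be done
None
```

The job is done and handed in at about 30 s: collars 1 and 2 are in the order tray, and the tin stands on the weighing platform with collars 3 and 4 in it. Hand-in gave no verdict.

**How I did it**
- The moves can shift and spin the tool but not tilt it. I therefore gripped the bar across its 42 mm ends instead of the suggested 14 mm, so the tin could pivot between the pads.
- I tipped it by pressing its underside on the tray's far wall in small steps. Collar 1 left at about 19.5°. Collar 2 left at about 26°, as I eased the tin off the wall.
- I then carried the tin over still tipped, levelled it against the plate, released it and moved the arm clear.

**Last checks**
- **Tin:** its bar is within about 12 mm of the plate's centre (limit 40 mm). The rim slope measured under 1° from the scene camera. The gripper reads no outside force.
- **Collars:** both cameras show collars 3 and 4 in the rear of the tin. The top camera finds two separate collars in the tray, standing on edge side by side.

**Checks that failed or disagreed**
- The top camera gave a rim slope of about 2.6°, but the arm hid most of the tin there; this is still under the 4° limit.
- The scene camera's network reported only one collar in the tray at the end. The earlier depth footprint (25 × 25 mm, 29 mm high) fits two.
- The tilt estimates from depth were unreliable over the plate, so I judged the levelling from outline fits and the contact force.
- Early on, joint 6 hit its limit, which left the tool about 3° off vertical for the rest of the job. I saw no harm from it.

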